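Clear the pencil off the drawer and draw the long ruler out on the slant

TASK

A carpenter's pencil lies across the half-open drawer: first lay it in the notches of the wooden pen rest, level across both notched ends, and let go. Then take the aluminium safety ruler, which is longer than the drawer's opening, out of the drawer by tipping its front end up and sliding it out on the slant without jamming it, and finish still holding it in the gripper, motionless, with all of it about a hand's breadth or more above the top of the drawer unit. Leave the other things on the bench where they are.

Things in the scene. Friction and masses are not known exactly. Their poses are not given: they have to be found in the camera images.
- unit: Low plywood unit with two drawer bays side by side, 360 deep x 328 wide x 88 mm high, fixed. Origin on the bench under its front edge, mid-width of the open bay; x points into the unit, y left as seen from in front, z up. Open bay: y -73 to +73 mm. The closed bay's drawer is centred at y = +158 mm; its front and knob stand out 55 mm.
- unit_lip (a point): Middle of the lower front edge of the unit's 12 mm top board over the open bay: 76 mm above the bench (60 mm above the drawer's floor), at x = 0 of the unit. The ruler passes out under this edge and over the drawer's front.
- drawer (a joint): Opening of the drawer in the open bay, m: 0 closed, slides to the unit's -x with about 4 N friction, starts 0.17 to 0.19, stop at 0.19. Box: floor 16 mm above the bench, 345 mm long and 126 mm wide inside, sides 8 mm thick with tops 56 mm above the bench, front 12 mm thick with its top 64 mm above the bench, knob 43 mm long outside.
- drawer_front (a point): Middle of the top inner edge of the open drawer's front panel, 64 mm above the bench; in the unit's frame at x = -opening.
- ruler: Aluminium safety ruler lying flat on the drawer's floor along the drawer, back part under the unit's top. Blade 300 x 44 x 4 mm, 0.1 to 0.2 kg; a raised rib along its middle, 260 long x 12 wide, 4 to 18 mm above the underside, can be pinched from above, e.g. 75 mm in front of the unit. Origin: middle of the underside; x along it towards its back end, y across, z up.
- ruler_front (a point): Middle of the lower edge of the ruler's front end (the end in the open part of the drawer), at x = -150 mm of the ruler.
- ruler_back (a point): Middle of the lower edge of the ruler's back end (under the unit's top at the start), at x = +150 mm of the ruler.
- pencil: Flat wooden carpenter's pencil lying across the tops of the open drawer's sides: flat part 170 long x 14 wide x 9 mm high, then an 18 mm sharpened point at its +x end; about 18 g. Origin at the middle of the flat part's underside; x along its length, z up.
- pencil_a (a point): Middle of the lower edge of the pencil's blunt end (x = -85 mm of the pencil).
- pencil_b (a point): Lower edge of the pencil's flat part where the point begins (x = +85 mm of the pencil).
- rest: Wooden pen rest, fixed, left or right of the drawer: foot 110 x 108 x 10 mm, two upright cheeks 8 mm thick at x = -45 and +45 mm. Each has three notches at y = -32, 0, +32 mm, 20 mm wide, floor 40 mm and tops 52 mm above the bench; a pencil lies along x across both cheeks. Origin at the middle of the foot's underside, z up.
- caddy: Bystander: blue plastic turntable caddy with pens, 140 mm across and 140 mm high with the pens; origin at the middle of its underside. It stands on the side of the drawer where the pen rest is not.
- mug: Bystander: aluminium mug, 80 mm across, 85 mm high, handle on its +y side; origin at the middle of its underside.
- eraser: Bystander: red eraser 45 x 22 x 12 mm; origin at the middle of its underside.
- pen_case: Bystander: glass fountain pen case 170 (x) x 44 x 28 mm, lying on top of the drawer unit; origin at the middle of its underside.
- tin: Bystander: tin geometry box with closed hinged lid, 192 (y) x 87 x 25 mm; origin at the middle of its underside.
- sharpener: Bystander: metal pencil sharpener 27 x 16 x 13 mm; origin at the middle of its underside.
- tape: Bystander: roll of card tape lying flat, 60 mm across, 18 mm high; origin at the middle of its underside.
Mind the look-alikes: they are no part of the job. Of the things shaped like the pencil, the wooden one is meant. Of the things that look like the rest, take the one that is farthest from the robot's base at the start.

How it is judged (in metres and radians):
On the way, in this order (a step that is already met when the one before it is completed fails the run):
1. the pencil lies in the notches of the pen rest, across both cheeks, let go (z of pencil_a in the frame of rest between 0.036 and 0.046 m and z of pencil_b in the frame of rest between 0.036 and 0.046 m and x of pencil in the frame of rest between -0.035 and 0.035 m and y of pencil in the frame of rest between -0.045 and 0.045 m and angle between the x axis of pencil and the x axis of rest, either way round below 0.2 rad and contact force between pencil and the fingers below 0.05 N and linear speed of pencil below 0.03 m/s), for 0.3 s.
2. the ruler is tipped: its front end is up over the drawer's front while its back end is still under the unit's top (z of ruler_front in the frame of unit above 0.066 m and x of ruler_back in the frame of unit above 0.01 m and z of ruler_back in the frame of unit below 0.076 m), for 0.1 s.
At the end, for the whole second after the job is handed in: The fingers hold the ruler still (<30 mm/s), off the unit, both ends over 150 mm above the bench (62 mm over the unit). The pencil rests, let go, in the notches across both cheeks: ends 36 to 46 mm up, middle within 35 mm lengthways and 45 mm sideways of the rest's, within 0.2 rad of its x (all of step 1 and height (world z) of each of ruler_front, ruler_back above 0.15 m and contact force between ruler and the fingers above 1 N and contact force between ruler and unit below 0.05 N and linear speed of ruler below 0.03 m/s and angular speed of ruler below 0.2 rad/s); the arm keeps its last pose, push and grip.
It fails at once if a bystander (caddy, mug, eraser, pen case, tin, sharpener, tape) is knocked or moved by more than 30 mm (distance of any of caddy, mug, eraser, pen_case, tin, sharpener, tape from where it was at the start of the episode above 0.03 m).
It fails at once if the ruler is jammed against the drawer or the unit with more than 40 N (contact force between ruler and unit above 40 N).
It also fails if it takes over 61 s, if anything falls off the work surface, if the arm or the gripper's body presses on something with over 40 N, if the wrist force passes 120 N, or if a joint passes its speed limit or range.

ROBOT

A 6-joint arm with a two-finger parallel gripper is mounted at the origin on the work surface. World frame = base frame: x ahead of the robot, y to its left, z up, the work surface at z = 0. Lengths are in mm, angles in rad, forces in N, time in s.
With the tool pointing down it reaches from about 275 to 975 mm from the base axis. Payload 8.4 kg.
Tool frame: the origin (TCP) lies midway between the tips of the shut fingers; the grasp point (between the pads) lies ctrl.grip_point_offset behind it (ctrl.grip_point_offset is the distance from the TCP to the grasp point, in mm); z points along the fingers, y is the line along which they close (so a half turn about z gives the same grasp; the last joint's range is limited). The gripper opens to 92 mm and grips with 3 to 60 N. Pads are 20 mm wide; open, the fingers measure 128 mm over their backs; the gripper's body (75 mm by 189 mm) begins 69 mm behind the grasp point.
Start: joints at [-1.262, 0.353, 1.633, -0, 1.155, -0.002], TCP at [191.136, -595.059, 214.583] pointing down, gripper open.
Joint ranges: [-2.63, 2.63], [-0.92, 2.1], [0.06, 2.66], [-1.3, 4.44], [0, 2.69], [-3.02, 3.02]. Speed limits (rad/s): [2.22, 2.22, 2.79, 3.14, 3.14, 3.14].

INTERFACE

Orientations are given as a unit quaternion [w, x, y, z].
In Python, from cell import ctrl gives the robot as it stands.
- The arm moves only by the tool move_arm, never from a script. Its argument "rows" is a list of rows, each an object of numbers: "x", "y", "z": the shift along the tool's x, y, z in cm; "ax", "ay", "az": the turn, a rotation vector about the tool's x, y, z in units of 8 degrees (1.0 is 8 degrees); "fingers": the opening, from 0 (shut) to 1 (fully open). A call has 1 to 12 rows; each row is the pose to reach, as a shift and turn from the pose commanded when the call began, along the tool's axes at that moment; what a row does not reach only later rows make up. A row lasts 1/10 s, in which the tool goes at most 50 mm and 8.59 degrees, less where a joint would pass 70% of its speed; a pose out of reach is approached as far as the arm can. A call with a gripper value outside its range is refused whole. The fingers move at their own pace and stop on an object; "force" is the grip in N (left out, the last holds). Time passes only in rows, so rows that repeat a pose let the fingers close. It gives the time, the measured TCP pose, the force, the opening and the grip force at its end, in the units of the state.
- ctrl.get_obs(): the state, without advancing time (a new reading comes with each control period).
- ctrl.capture(name): name is "scene" or "top" or "wrist"; returns a dict with "pixels" (384x512x3 uint8, blue, green, red), "depth" (384x512 float32, mm along the optical axis (not along the pixel's ray), 0 where there is no reading), "fov_y" (degrees; the focal length in pixels is half the picture's height over the tangent of half this angle, whatever the lens; pixels are square), "cx", "cy" (the principal point, pixels), "dist" ([k1, k2, p1, p2, k3] as OpenCV has them; the pictures are not rectified), "cam_to_world" (4x4, takes a point from camera to world coordinates). Camera axes: x right, y down, z forward; pixel columns grow to the right and rows downward; lengths in mm; the calibration is good to about 2 mm. A picture is of the moment at which its call begins.
- ctrl.sign_off(): hands the job in; it is judged then, once.
The state is a dict: "t": time; "joints": joint angles; "joint_velocities": joint speeds; "tau": joint torques, N m; "position": TCP position; "ee_rot": TCP orientation; "force": force on the tool from outside, world axes, zero at the start; "ft_torque": the same for the moment, N m; "opening": opening from 0.0 (shut) to 1.0 (fully open); "grip_force": force on a finger pad.
Only numpy, scipy, OpenCV 4.12 (cv2) and the standard library are available. Lean on these libraries where they do the work, as an engineer would, in place of code of your own. Each camera call takes 0.05 s, during which the arm holds its last target. There are 200 camera calls.

## Working session

There is one attempt and no reset: what is moved stays moved. The work goes in short steps, Python scripts to look and compute and a tool call to move; the robot and the scene stay as the last step left them, time stands still between calls to the robot, and variables do not carry over. Pictures are saved under pics/ and viewed, at most 10 in all, crops included, and the job is handed in when it is done.

Besides the shell and the picture viewer there is one more tool, called after "Request:" by a JSON object that holds its "name" and its "arguments", one argument or row to a line. move_arm: Moves the arm, as the interface text tells. Its arguments: {"type":"object","properties":{"rows":{"type":"array"},"force":{"type":"number"}},"required":["rows"]}

```bash
mkdir -p pics; ls; cat > h.py <<'E'
import numpy as np, cv2
from cell import ctrl
def cap(n):
    c=ctrl.capture(n); f=192/np.tan(np.radians(c['fov_y'])/2)
    c['K']=np.array([[f,0,c['cx']],[0,f,c['cy']],[0,0,1.]]); c['d']=np.array(c['dist'],float); c['T']=np.array(c['cam_to_world']); return c
def plane(c,uv,z):
    p=cv2.undistortPoints(np.array(uv,float).reshape(-1,1,2),c['K'],c['d']).reshape(-1,2)
    r=np.c_[p,np.ones(len(p))]@c['T'][:3,:3].T; o=c['T'][:3,3]
    return o+r*((z-o[2])/r[:,2])[:,None]
def dep(c,uv):
    uv=np.array(uv,float).reshape(-1,2);p=cv2.undistortPoints(uv.reshape(-1,1,2),c['K'],c['d']).reshape(-1,2)
    d=np.array([c['depth'][int(round(v)),int(round(u))] for u,v in uv])
    return (np.c_[p,np.ones(len(p))]*d[:,None])@c['T'][:3,:3].T+c['T'][:3,3]
E
python3 - <<'E'
from h import *
for n in ('scene','top'):
    c=cap(n); cv2.imwrite(f'pics/{n}0.png',cv2.resize(c['pixels'],(800,600),interpolation=cv2.INTER_CUBIC)); print(n,c['T'].round(2).tolist(),c['K'][0,0],c['d'])
    np.savez(f'{n}0.npz',**{k:c[k] for k in('pixels','depth','K','d','T')})
print(ctrl.get_obs(),ctrl.grip_point_offset)
E
```

```text
pics
scene [[0.87, 0.41, -0.26, 845.75], [0.49, -0.75, 0.45, -651.68], [-0.01, -0.52, -0.85, 1184.68], [0.0, 0.0, 0.0, 1.0]] 416.4321755953061 [-0.084261  0.        0.        0.        0.      ]
top [[0.01, -0.99, 0.13, 346.11], [-1.0, -0.01, -0.0, -50.08], [0.0, -0.13, -0.99, 1213.33], [0.0, 0.0, 0.0, 1.0]] 399.6662220735263 [0.02978593 0.         0.         0.         0.        ]
{'t': 0.1, 'joints': array([-1.26237433e+00,  3.53533974e-01,  1.63407280e+00, -1.01024740e-05,
        1.15518720e+00, -2.41062546e-03]), 'joint_velocities': array([ 0.00025119, -0.001185  , -0.00229588, -0.00069617,  0.00142147,
        0.00138483]), 'tau': array([-6.75690153e-04, -5.94907379e+01, -3.34932053e+01,  6.98895450e-02,
        1.82904268e-02, -4.87109344e-05]), 'position': array([ 191.01166829, -594.62565632,  213.96123458]), 'ee_rot': array([-5.92940088e-04,  9.87946681e-01,  1.54793394e-01, -9.61124759e-05]), 'force': array([ 1.32872694, -0.09121702, -0.87837364]), 'ft_torque': array([ 0.00537459, -0.00037237,  0.00078397]), 'grip_force': 0.0, 'opening': 0.9968216495763654} 18.700000000000003
```

View pics/scene0.png

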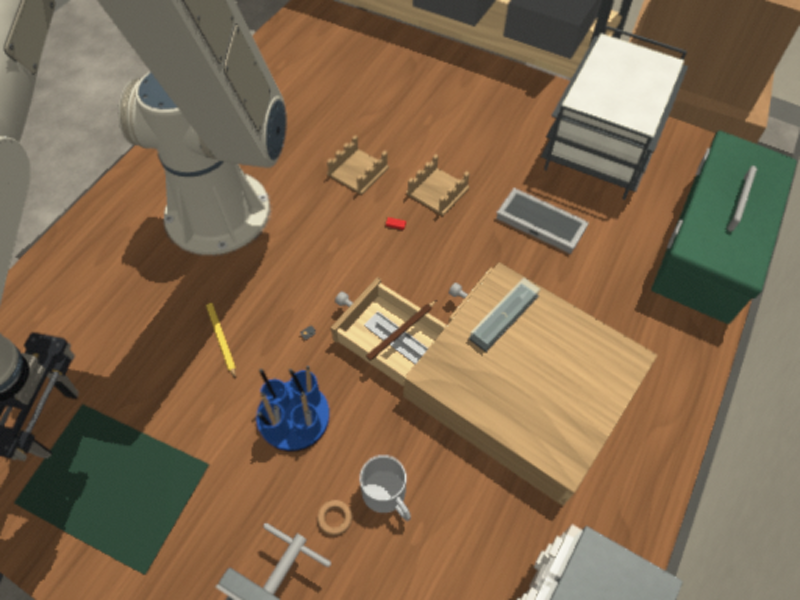

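View pics/top0.png

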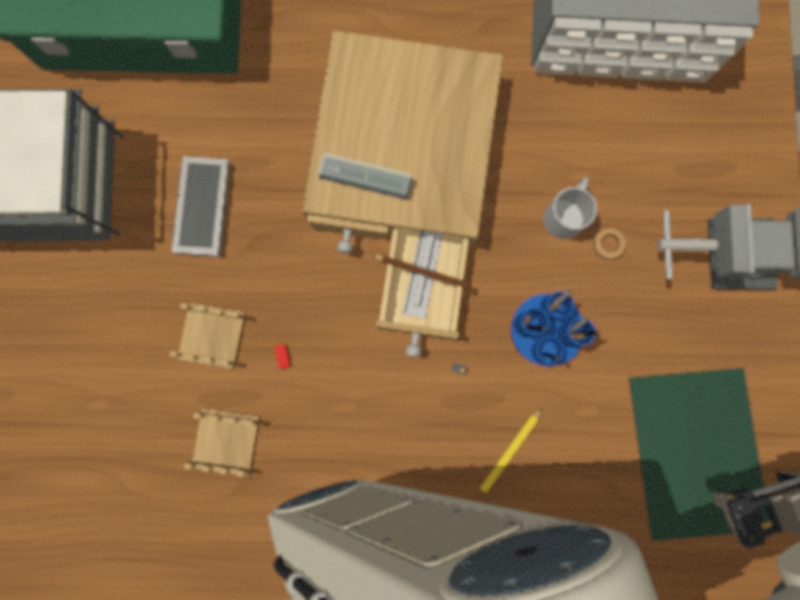

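The scene shows a wooden pencil across the drawer (top 420,270; look-alike: yellow pencil 510,450). There are two rests, at (210,335) and (223,443). The first looks farther from the base, to be confirmed. The caddy is at (552,330), and the sharpener sits near the knob at (460,368). Next I'll measure positions and take a close crop.

```bash
python3 - <<'E'
from h import *
c=dict(np.load('top0.npz')); 
v,u=np.mgrid[0:384,0:512]; P=dep(c,np.c_[u.ravel(),v.ravel()]).reshape(384,512,3); Z=P[...,2]
s=384/600
def box(x0,y0,x1,y1):
    m=np.zeros((384,512),bool); m[int(y0*s):int(y1*s),int(x0*s):int(x1*s)]=1; return m
def rect(n,m,):
    p=P[m]; r=cv2.minAreaRect(p[:,:2].astype(np.float32)); print(n,len(p),np.round(r[0],1),np.round(r[1],1),round(r[2],2),'zmed',np.median(p[:,2]).round(1), 'base dist',np.hypot(*r[0]).round())
rect('restA',box(160,290,255,380)&(Z>6)); rect('restB',box(175,400,270,485)&(Z>6))
rect('restA top',box(160,290,255,380)&(Z>30)); rect('restB top',box(175,400,270,485)&(Z>30))
rect('unit',box(290,20,520,240)&(Z>80)&(Z<96))
rect('drawer',box(372,230,475,340)&(Z>8))
hsv=cv2.cvtColor(c['pixels'],cv2.COLOR_BGR2HSV)
d=box(360,245,475,300)
pm=d&(hsv[...,2]<125)&(hsv[...,1]>100)&(Z>50)
rect('pencil',pm)
rm=box(380,230,470,330)&(hsv[...,1]<60); rect('ruler',rm)
rect('eraser',box(268,338,298,372)&(Z>5)); rect('sharp',box(448,355,470,378)&(Z>4)); rect('caddy',box(500,285,605,372)&(Z>8))
rect('mug',box(540,170,602,240)&(Z>15)); rect('case',box(315,150,415,200)&(Z>100))
a=cv2.resize(c['pixels'][135:245,100:320],(800,400),interpolation=cv2.INTER_CUBIC)
b=np.clip(Z*2.5,0,255).astype(np.uint8)[135:245,100:320]
b=cv2.cvtColor(cv2.resize(b,(400,200)),cv2.COLOR_GRAY2BGR); q=cv2.resize((pm|rm).astype(np.uint8)[135:245,100:320]*255,(400,200)); 
cv2.imwrite('pics/crop1.png',np.vstack([a,np.hstack([b,cv2.cvtColor(q,cv2.COLOR_GRAY2BGR)])]))
E
```

```text
restA 1269 [423.  156.1] [419.4 133.2] 87.16 zmed 9.9 base dist 451.0
restB 1346 [247.6 135. ] [132.2 397.9] 9.64 zmed 10.3 base dist 282.0
restA top 248 [401.5 153.4] [419.3 100.3] 81.01 zmed 45.0 base dist 430.0
restB top 295 [249.6 135.2] [124.  398.9] 10.24 zmed 42.7 base dist 284.0
unit 12070 [809.7 -59.7] [328.2 361.8] 82.11 zmed 87.3 base dist 812.0
drawer 3461 [ 495.7 -108.1] [289.5 194.4] 4.35 zmed 19.1 base dist 507.0
pencil 187 [ 468.6 -113.1] [229.  153.1] 6.52 zmed 64.1 base dist 482.0
ruler 746 [489.2 -88.4] [ 45.2 295.8] 78.61 zmed 20.5 base dist 497.0
eraser 114 [393.  165.1] [52.  28.2] 14.59 zmed 11.1 base dist 426.0
sharp 56 [ 375.5 -166.9] [36.9 36.4] 5.57 zmed 12.6 base dist 411.0
caddy 1878 [ 434.5 -223.7] [138.8 364. ] 6.12 zmed 36.3 base dist 489.0
mug 603 [ 539.9 -230.9] [113.5 520.1] 35.83 zmed 57.8 base dist 587.0
case 892 [575.6 -43.6] [432.  155.7] 21.44 zmed 115.2 base dist 577.0
```

View pics/crop1.png

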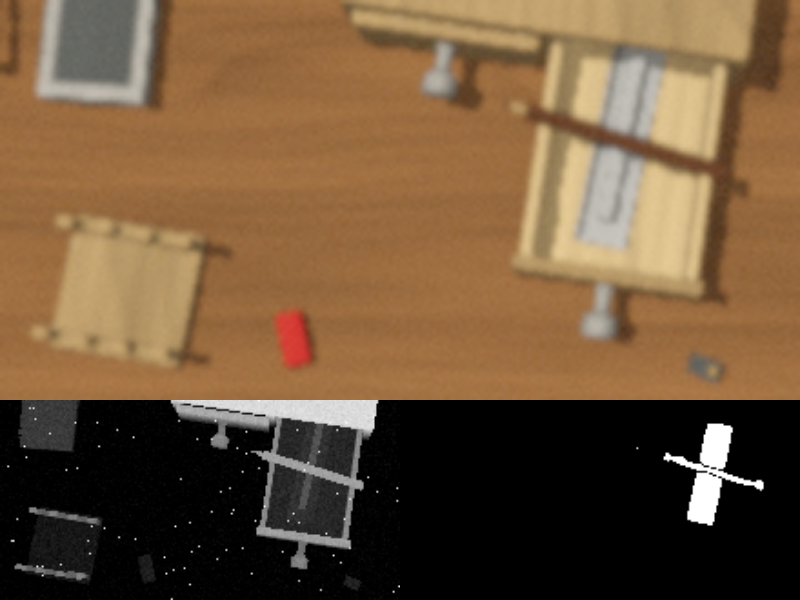

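The crop shows the wooden pencil across the drawer from the light tip (515,107) to its blunt end near (730,172). Rest A is at (125,290), the ruler at (620,145), and the eraser at (293,338), near the rest. The depth has speckle, so I'll median-filter it and redo the fits.

```bash
cat > m.py <<'E'
from h import *
def heights(c):
    c['depth']=cv2.medianBlur(c['depth'].astype(np.float32),3)
    v,u=np.mgrid[0:384,0:512]; return dep(c,np.c_[u.ravel(),v.ravel()]).reshape(384,512,3)
def big(m):
    n,l,s,_=cv2.connectedComponentsWithStats(m.astype(np.uint8)); return l==1+np.argmax(s[1:,4])
def box(x0,y0,x1,y1,s=.64):
    m=np.zeros((384,512),bool); m[int(y0*s):int(y1*s),int(x0*s):int(x1*s)]=1; return m
def onplane(c,m,z):
    v,u=np.nonzero(m); return plane(c,np.c_[u,v],z)
def rect(n,p):
    r=cv2.minAreaRect(p[:,:2].astype(np.float32)); b=cv2.boxPoints(r); print(n,len(p),'c',np.round(r[0],1),'size',np.round(r[1],1),'ang',round(r[2],2),'zmed',np.median(p[:,2]).round(1),'d',np.hypot(*r[0]).round(), b.round().tolist())
E
python3 - <<'E'
from m import *
c=dict(np.load('top0.npz')); P=heights(c); Z=P[...,2]; hsv=cv2.cvtColor(c['pixels'],cv2.COLOR_BGR2HSV)
rect('restA',P[big(box(160,290,255,380)&(Z>5))]); rect('restB',P[big(box(175,400,270,485)&(Z>5))])
t=box(160,290,255,380)&(Z>30); n,l,s,_=cv2.connectedComponentsWithStats(t.astype(np.uint8))
for i in range(1,n):
    if s[i,4]>20: rect('cheek',P[l==i])
U=big(box(290,20,520,250)&(Z>80)&(Z<96)); rect('unit',P[big(box(290,20,520,250)&(Z>80))])
rect('drawer',P[big(box(372,237,475,340)&(Z>45))])
pm=big(box(360,245,475,300)&(hsv[...,2]<125)&(hsv[...,1]>100)&(Z>50))
rect('pencil brown z',onplane(c,pm,65)); rect('pencil P',P[pm])
tip=box(365,250,400,275)&(Z>55); rect('tipregion',P[tip])
rm=big(box(380,230,470,330)&(hsv[...,1]<60)); 
rect('ruler',onplane(c,rm,20)); rib=rm&(Z>27); 
q=P[big(rm&(Z>26)&(Z<45))]; rect('rib',q)
for n,b,z in (('eraser',(268,338,298,372),6),('sharp',(448,355,470,378),6),('case',(315,150,415,200),100),('knob',(400,332,430,360),8),('knob2',(335,225,360,255),8)): rect(n,P[big(box(*b)&(Z>z))])
# scene view check of pencil
c=dict(np.load('scene0.npz')); P=heights(c); Z=P[...,2]; hsv=cv2.cvtColor(c['pixels'],cv2.COLOR_BGR2HSV)
pm=big(box(360,295,442,365)&(hsv[...,2]<115)&(hsv[...,1]>120)&(Z>50)); rect('pencil scene',onplane(c,pm,65)); rect('..P',P[pm])
rect('restA scene',P[big(box(400,150,475,220)&(Z>5))])
E
```

```text
restA 1370 c [425.6 306.1] size [111.5 112.4] ang 81.03 zmed 9.3 d 524.0 [[361.0, 260.0], [472.0, 242.0], [490.0, 352.0], [379.0, 370.0]]
restB 1464 c [225.6 267.3] size [112.4 111.8] ang 80.88 zmed 9.3 d 350.0 [[162.0, 221.0], [272.0, 203.0], [290.0, 314.0], [179.0, 332.0]]
cheek 111 c [471.3 297.6] size [105.2   8.6] ang 80.94 zmed 39.9 d 557.0 [[459.0, 246.0], [467.0, 245.0], [484.0, 349.0], [475.0, 350.0]]
cheek 122 c [381.1 313.6] size [110.7  10.5] ang 81.57 zmed 40.7 d 494.0 [[368.0, 260.0], [378.0, 258.0], [394.0, 368.0], [384.0, 369.0]]
unit 13038 c [810.  -59.6] size [328.3 360.9] ang 82.23 zmed 87.4 d 812.0 [[609.0, -198.0], [967.0, -247.0], [1011.0, 79.0], [653.0, 127.0]]
drawer 873 c [527.9 -97.8] size [178.3 192.1] ang 84.4 zmed 61.2 d 537.0 [[424.0, -177.0], [615.0, -196.0], [632.0, -18.0], [441.0, 0.0]]
pencil brown z 185 c [ 546.  -104.6] size [164.8  13.9] ang 73.74 zmed 65.0 d 556.0 [[516.0, -182.0], [530.0, -186.0], [576.0, -27.0], [562.0, -24.0]]
pencil P 185 c [ 546.8 -105. ] size [165.2  13.3] ang 73.89 zmed 63.8 d 557.0 [[517.0, -182.0], [530.0, -186.0], [576.
[... 853 characters left out ...]
nob 119 c [413.8 -89.1] size [44.8 44.6] ang 85.51 zmed 46.3 d 423.0 [[390.0, -110.0], [434.0, -113.0], [438.0, -68.0], [393.0, -65.0]]
knob2 167 c [610.3  48.6] size [49.1 45.4] ang 86.18 zmed 48.2 d 612.0 [[586.0, 26.0], [631.0, 23.0], [635.0, 72.0], [589.0, 75.0]]
pencil scene 177 c [ 549.3 -103.1] size [167.4  14.7] ang 72.71 zmed 65.0 d 559.0 [[517.0, -181.0], [531.0, -185.0], [581.0, -25.0], [567.0, -21.0]]
..P 177 c [ 548.1 -102.6] size [167.1  13.3] ang 72.82 zmed 65.1 d 558.0 [[517.0, -180.0], [530.0, -184.0], [579.0, -25.0], [566.0, -21.0]]
restA scene 824 c [420.4 324.8] size [144.7 129.1] ang 82.17 zmed 12.6 d 531.0 [[347.0, 262.0], [474.0, 244.0], [494.0, 388.0], [366.0, 405.0]]
```

```bash
cat > g.py <<'E'
from h import *
from scipy.spatial.transform import Rotation as R
def down(th): # tool z down, x at world angle th (deg)
    a=np.radians(th); x=[np.cos(a),np.sin(a),0]; y=[np.sin(a),-np.cos(a),0]; return R.from_matrix(np.c_[x,y,[0,0,-1]])
def go(p,Rt,name=''):
    o=ctrl.get_obs(); q=np.roll(o['ee_rot'],-1); R0=R.from_quat(q)
    print(name,'xyz cm',(R0.inv().apply(np.array(p)-o['position'])/10).round(2),'rot/8deg',(np.degrees((R0.inv()*Rt).as_rotvec())/8).round(3),'t',o['t'])
E
python3 - <<'E'
from g import *
go([547,-102.5,150],down(73.5))
E
```

```text
xyz cm [ 48.94 -35.96   6.44] rot/8deg [-8.000e-03 -4.000e-03 -6.961e+00] t 0.1
```

Request:
{"name": "move_arm", "arguments": {
  "rows": [
    {"x":48.94,"y":-35.96,"z":2,"az":-6.96,"fingers":0.55},
    {"x":48.94,"y":-35.96,"z":2,"az":-6.96,"fingers":0.55},
    {"x":48.94,"y":-35.96,"z":2,"az":-6.96,"fingers":0.55},
    {"x":48.94,"y":-35.96,"z":2,"az":-6.96,"fingers":0.55},
    {"x":48.94,"y":-35.96,"z":2,"az":-6.96,"fingers":0.55},
    {"x":48.94,"y":-35.96,"z":2,"az":-6.96,"fingers":0.55},
    {"x":48.94,"y":-35.96,"z":2,"az":-6.96,"fingers":0.55},
    {"x":48.94,"y":-35.96,"z":2,"az":-6.96,"fingers":0.55},
    {"x":48.94,"y":-35.96,"z":2,"az":-6.96,"fingers":0.55},
    {"x":48.94,"y":-35.96,"z":2,"az":-6.96,"fingers":0.55},
    {"x":48.94,"y":-35.96,"z":2,"az":-6.96,"fingers":0.55},
    {"x":48.94,"y":-35.96,"z":2,"az":-6.96,"fingers":0.55}
  ],
  "force": 10
}}

```text
validation failed for argument at $.ro...
```

Request:
{"name": "move_arm", "arguments": {
  "rows": [
    {"x":48.94,"y":-35.96,"z":2.0,"ax":0.0,"ay":0.0,"az":-6.96,"fingers":0.55}
  ],
  "force": 10
}}

```text
t: 0.2
position: [218.8, -557.5, 212.7]
ee_rot: [0.001, 0.974, 0.227, -0.0]
force: [0.8, 0.9, 1.1]
opening: 0.936
grip_force: 0.0
```

```bash
python3 - <<'E'
from g import *
go([547,-102.5,190],down(73.5))
E
```

```text
xyz cm [ 49.57 -26.29   2.15] rot/8deg [ 0.008  0.015 -5.905] t 0.2
```

Request:
{"name": "move_arm", "arguments": {
  "rows": [
    {"x":49.57,"y":-26.29,"z":2.15,"ax":0.0,"ay":0.0,"az":-5.9,"fingers":0.55},
    {"x":49.57,"y":-26.29,"z":2.15,"ax":0.0,"ay":0.0,"az":-5.9,"fingers":0.55},
    {"x":49.57,"y":-26.29,"z":2.15,"ax":0.0,"ay":0.0,"az":-5.9,"fingers":0.55},
    {"x":49.57,"y":-26.29,"z":2.15,"ax":0.0,"ay":0.0,"az":-5.9,"fingers":0.55},
    {"x":49.57,"y":-26.29,"z":2.15,"ax":0.0,"ay":0.0,"az":-5.9,"fingers":0.55},
    {"x":49.57,"y":-26.29,"z":2.15,"ax":0.0,"ay":0.0,"az":-5.9,"fingers":0.55},
    {"x":49.57,"y":-26.29,"z":2.15,"ax":0.0,"ay":0.0,"az":-5.9,"fingers":0.55},
    {"x":49.57,"y":-26.29,"z":2.15,"ax":0.0,"ay":0.0,"az":-5.9,"fingers":0.55},
    {"x":49.57,"y":-26.29,"z":2.15,"ax":0.0,"ay":0.0,"az":-5.9,"fingers":0.55},
    {"x":49.57,"y":-26.29,"z":2.15,"ax":0.0,"ay":0.0,"az":-5.9,"fingers":0.55},
    {"x":49.57,"y":-26.29,"z":2.15,"ax":0.0,"ay":0.0,"az":-5.9,"fingers":0.55},
    {"x":49.57,"y":-26.29,"z":2.15,"ax":0.0,"ay":0.0,"az":-5.9,"fingers":0.55}
  ],
  "force": 10
}}

```text
t: 1.4
position: [549.6, -94.9, 191.1]
ee_rot: [-0.0, 0.8, 0.6, 0.001]
force: [-0.1, -0.5, -1.0]
opening: 0.55
grip_force: 0.0
```

Request:
{"name": "move_arm", "arguments": {
  "rows": [
    {"x":0.0,"y":0.0,"z":0.0,"ax":0.0,"ay":0.0,"az":0.0,"fingers":0.55},
    {"x":0.0,"y":0.0,"z":0.0,"ax":0.0,"ay":0.0,"az":0.0,"fingers":0.55}
  ]
}}

```text
t: 1.6
position: [546.6, -99.3, 191.1]
ee_rot: [-0.0, 0.801, 0.599, -0.001]
force: [0.2, 0.1, 0.2]
opening: 0.554
grip_force: 0.0
```

```bash
python3 - <<'E'
from m import *
from g import *
c=cap('wrist'); P=heights(c); Z=P[...,2]; hsv=cv2.cvtColor(c['pixels'],cv2.COLOR_BGR2HSV)
cv2.imwrite('pics/w1.png',c['pixels'])
pm=big((hsv[...,2]<140)&(hsv[...,1]>100)&(Z>54)&(Z<75)); rect('pencil P',P[pm]); rect('plane',onplane(c,pm,65))
go([547,-102.5,42],down(73.5)); print(ctrl.get_obs()['position'])
E
```

```text
pencil P 2275 c [533.1 -96.2] size [171.1  56.6] ang 69.3 zmed 64.8 d 542.0 [[476.0, -166.0], [529.0, -186.0], [590.0, -26.0], [537.0, -6.0]]
plane 2275 c [540.3 -97.9] size [169.3  55.2] ang 64.45 zmed 65.0 d 549.0 [[479.0, -162.0], [529.0, -186.0], [602.0, -33.0], [552.0, -10.0]]
 xyz cm [-0.24  0.14 14.92] rot/8deg [-0.006  0.004  0.008] t 1.65
[546.50644732 -99.77172598 191.22588399]
```

View pics/w1.png

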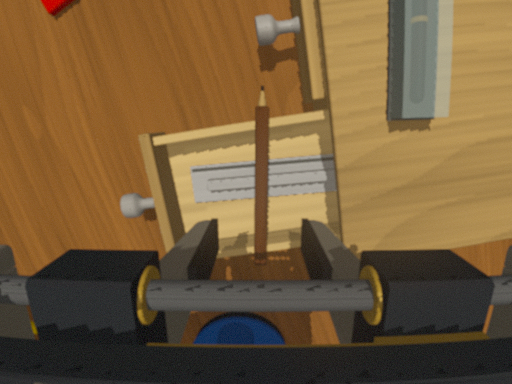

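The wrist view shows the pencil lengthways between the fingers, from (262,107) to (260,260). The ruler rib is at (215–335, 185–165), and the caddy is behind.

```bash
python3 - <<'E'
from m import *
c=cap('wrist')
print(plane(c,[[262,106],[261,180],[260,262],[262,88]],65).round(1).tolist())
print('ruler front corners',plane(c,[[192,168],[196,202]],20).round(1).tolist(),'blade far',plane(c,[[334,154],[338,190]],20).round(1).tolist(),'rib',plane(c,[[213,186],[334,170]],34).round(1).tolist())
print('drawer front inner',plane(c,[[158,147],[180,252]],64).round(1).tolist(), 'lip front', plane(c,[[330,110],[344,248]],88).round(1).tolist())
from g import *
print(ctrl.get_obs()['position'])
E
```

```text
[[572.3, -22.6, 65.0], [550.9, -92.3, 65.0], [524.1, -179.9, 65.0], [577.0, -6.5, 65.0]]
ruler front corners [[475.3, -64.3, 20.0], [466.2, -104.5, 20.0]] blade far [[638.3, -95.2, 20.0], [633.2, -138.2, 20.0]] rib [[495.2, -89.4, 34.0], [631.2, -110.3, 34.0]]
drawer front inner [[460.9, -30.6, 64.0], [443.0, -144.4, 64.0]] lip front [[629.5, -44.0, 88.0], [612.5, -178.2, 88.0]]
[546.53870857 -99.99433505 191.37601319]
```

Request:
{"name": "move_arm", "arguments": {
  "rows": [
    {"x":-0.2,"y":0.1,"z":5.0,"ax":0.0,"ay":0.0,"az":0.0,"fingers":0.55},
    {"x":-0.2,"y":0.1,"z":10.0,"ax":0.0,"ay":0.0,"az":0.0,"fingers":0.55},
    {"x":-0.2,"y":0.1,"z":13.0,"ax":0.0,"ay":0.0,"az":0.0,"fingers":0.55},
    {"x":-0.2,"y":0.1,"z":14.8,"ax":0.0,"ay":0.0,"az":0.0,"fingers":0.55},
    {"x":-0.2,"y":0.1,"z":14.8,"ax":0.0,"ay":0.0,"az":0.0,"fingers":0.55},
    {"x":-0.2,"y":0.1,"z":14.8,"ax":0.0,"ay":0.0,"az":0.0,"fingers":0.3},
    {"x":-0.2,"y":0.1,"z":14.8,"ax":0.0,"ay":0.0,"az":0.0,"fingers":0.0},
    {"x":-0.2,"y":0.1,"z":14.8,"ax":0.0,"ay":0.0,"az":0.0,"fingers":0.0},
    {"x":-0.2,"y":0.1,"z":14.8,"ax":0.0,"ay":0.0,"az":0.0,"fingers":0.0},
    {"x":-0.2,"y":0.1,"z":14.8,"ax":0.0,"ay":0.0,"az":0.0,"fingers":0.0}
  ],
  "force": 10
}}

```text
t: 2.7
position: [548.3, -100.9, 44.1]
ee_rot: [0.0, 0.801, 0.599, 0.0]
force: [-0.5, -0.6, 5.0]
opening: 0.155
grip_force: 10.0
```

Request:
{"name": "move_arm", "arguments": {
  "rows": [
    {"x":0.0,"y":0.0,"z":-3.0,"ax":0.0,"ay":0.0,"az":0.0,"fingers":0.0},
    {"x":0.0,"y":0.0,"z":-8.0,"ax":0.0,"ay":0.0,"az":0.0,"fingers":0.0},
    {"x":0.0,"y":0.0,"z":-12.0,"ax":0.0,"ay":0.0,"az":0.0,"fingers":0.0},
    {"x":0.0,"y":0.0,"z":-12.0,"ax":0.0,"ay":0.0,"az":0.0,"fingers":0.0},
    {"x":0.0,"y":0.0,"z":-12.0,"ax":0.0,"ay":0.0,"az":0.0,"fingers":0.0}
  ]
}}

```text
t: 3.2
position: [548.4, -100.9, 164.4]
ee_rot: [0.001, 0.801, 0.599, 0.001]
force: [-0.4, 0.7, -1.0]
opening: 0.147
grip_force: 10.0
```

```bash
python3 - <<'E'
from m import *
from g import *
o=ctrl.get_obs(); print(o['position'],o['opening'])
go([426,306,165],down(170.8))
c=cap('wrist'); cv2.imwrite('pics/w2.png',c['pixels']); hsv=cv2.cvtColor(c['pixels'],cv2.COLOR_BGR2HSV)
P=heights(c);pm=big((hsv[...,2]<140)&(hsv[...,1]>90)&(P[...,2]>150)&(np.hypot(P[...,0]-547,P[...,1]+102)<110)); rect('pen',P[pm])
E
```

```text
[ 548.42101462 -100.87638056  164.3959654 ] 0.14707822451870659
 xyz cm [ 35.58 -23.22  -0.11] rot/8deg [  0.013   0.013 -12.148] t 3.2
pen 5436 c [558.4 -70.9] size [103.8  22.2] ang 72.32 zmed 185.2 d 563.0 [[532.0, -117.0], [553.0, -124.0], [585.0, -25.0], [564.0, -18.0]]
```

View pics/w2.png

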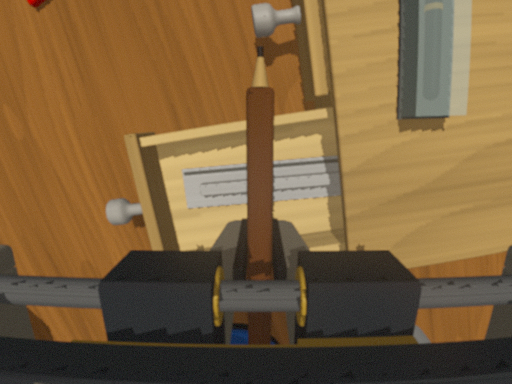

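The pencil is held straight, with its flat part ending at (260,88). The ruler front edge is at (185,190).

```bash
python3 - <<'E'
from m import *
from g import *
c=cap('wrist'); o=ctrl.get_obs()
q=plane(c,[[260,88],[260,215],[260,48]],185.5); R0=R.from_quat(np.roll(o['ee_rot'],-1))
print(R0.inv().apply(q-o['position']).round(1))
E
```

```text
[[ 82.    1.1 -23.2]
 [ 18.6   1.2 -23.2]
 [100.1   1.1 -23.2]]
```

Request:
{"name": "move_arm", "arguments": {
  "rows": [
    {"x":35.6,"y":-23.2,"z":0.0,"ax":0.0,"ay":0.0,"az":-12.15,"fingers":0.0},
    {"x":35.6,"y":-23.2,"z":0.0,"ax":0.0,"ay":0.0,"az":-12.15,"fingers":0.0},
    {"x":35.6,"y":-23.2,"z":0.0,"ax":0.0,"ay":0.0,"az":-12.15,"fingers":0.0},
    {"x":35.6,"y":-23.2,"z":0.0,"ax":0.0,"ay":0.0,"az":-12.15,"fingers":0.0},
    {"x":35.6,"y":-23.2,"z":0.0,"ax":0.0,"ay":0.0,"az":-12.15,"fingers":0.0},
    {"x":35.6,"y":-23.2,"z":0.0,"ax":0.0,"ay":0.0,"az":-12.15,"fingers":0.0},
    {"x":35.6,"y":-23.2,"z":0.0,"ax":0.0,"ay":0.0,"az":-12.15,"fingers":0.0},
    {"x":35.6,"y":-23.2,"z":0.0,"ax":0.0,"ay":0.0,"az":-12.15,"fingers":0.0},
    {"x":35.6,"y":-23.2,"z":0.0,"ax":0.0,"ay":0.0,"az":-12.15,"fingers":0.0},
    {"x":35.6,"y":-23.2,"z":0.0,"ax":0.0,"ay":0.0,"az":-12.15,"fingers":0.0},
    {"x":35.6,"y":-23.2,"z":0.0,"ax":0.0,"ay":0.0,"az":-12.15,"fingers":0.0},
    {"x":35.6,"y":-23.2,"z":0.0,"ax":0.0,"ay":0.0,"az":-12.15,"fingers":0.0}
  ]
}}

```text
t: 4.5
position: [424.6, 305.9, 161.5]
ee_rot: [-0.001, 0.077, 0.997, -0.001]
force: [0.5, -0.6, -0.6]
opening: 0.15
grip_force: 10.0
```

Request:
{"name": "move_arm", "arguments": {
  "rows": [
    {"x":0.0,"y":0.0,"z":4.0,"ax":0.0,"ay":0.0,"az":0.0,"fingers":0.0},
    {"x":0.0,"y":0.0,"z":7.0,"ax":0.0,"ay":0.0,"az":0.0,"fingers":0.0},
    {"x":0.0,"y":0.0,"z":7.0,"ax":0.0,"ay":0.0,"az":0.0,"fingers":0.0},
    {"x":0.0,"y":0.0,"z":7.0,"ax":0.0,"ay":0.0,"az":0.0,"fingers":0.0}
  ]
}}

```text
t: 4.9
position: [425.0, 305.6, 92.5]
ee_rot: [-0.001, 0.08, 0.997, -0.001]
force: [-0.2, -0.5, 0.4]
opening: 0.149
grip_force: 10.0
```

```bash
python3 - <<'E'
from m import *
from g import *
go([426,306,60],down(170.8))
c=cap('wrist'); cv2.imwrite('pics/w3.png',c['pixels']); np.savez('w3.npz',**{k:c[k] for k in('pixels','depth','K','d','T')})
c=cap('top'); P=heights(c); cv2.imwrite('pics/t3.png',c['pixels'])
E
```

```text
xyz cm [-0.1   0.06  3.25] rot/8deg [-0.016 -0.017  0.   ] t 4.9
```

View pics/w3.png

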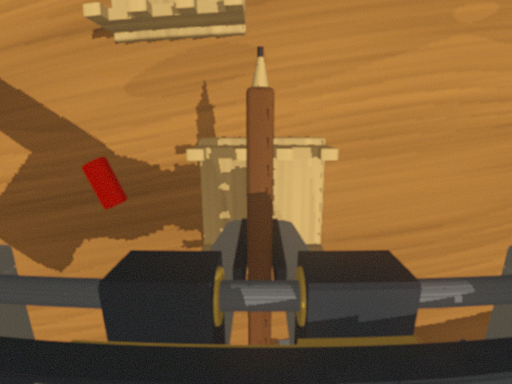

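The pencil is above the rest, with the visible cheek spanning (187,154)–(337,154). The eraser is at (104,183) and clear.

```bash
python3 - <<'E'
from m import *
from g import *
c=dict(np.load('w3.npz')); o=ctrl.get_obs()
q=plane(c,[[187,154],[338,154],[262,154]],52); R0=R.from_quat(np.roll(o['ee_rot'],-1))
print(q.round(1),R0.inv().apply(q-o['position']).round(1))
E
```

```text
[[372.9 260.9  52. ]
 [390.1 367.4  52. ]
 [381.6 313.8  52. ]] [[ 45.5 -53.6  42.2]
 [ 45.6  54.3  42.3]
 [ 45.4  -0.1  42.3]]
```

Request:
{"name": "move_arm", "arguments": {
  "rows": [
    {"x":0.0,"y":0.0,"z":2.5,"ax":0.0,"ay":0.0,"az":0.0,"fingers":0.0},
    {"x":0.0,"y":0.0,"z":4.0,"ax":0.0,"ay":0.0,"az":0.0,"fingers":0.0},
    {"x":0.0,"y":0.0,"z":5.0,"ax":0.0,"ay":0.0,"az":0.0,"fingers":0.0},
    {"x":0.0,"y":0.0,"z":5.6,"ax":0.0,"ay":0.0,"az":0.0,"fingers":0.0},
    {"x":0.0,"y":0.0,"z":6.1,"ax":0.0,"ay":0.0,"az":0.0,"fingers":0.0},
    {"x":0.0,"y":0.0,"z":6.4,"ax":0.0,"ay":0.0,"az":0.0,"fingers":0.0},
    {"x":0.0,"y":0.0,"z":6.4,"ax":0.0,"ay":0.0,"az":0.0,"fingers":0.0},
    {"x":0.0,"y":0.0,"z":6.4,"ax":0.0,"ay":0.0,"az":0.0,"fingers":0.0}
  ]
}}

```text
t: 5.8
position: [426.1, 306.3, 29.8]
ee_rot: [0.0, 0.08, 0.997, 0.0]
force: [0.6, 0.7, 0.5]
opening: 0.151
grip_force: 10.0
```

Request:
{"name": "move_arm", "arguments": {
  "rows": [
    {"x":0.0,"y":0.0,"z":0.1,"ax":0.0,"ay":0.0,"az":0.0,"fingers":0.0},
    {"x":0.0,"y":0.0,"z":0.1,"ax":0.0,"ay":0.0,"az":0.0,"fingers":0.25},
    {"x":0.0,"y":0.0,"z":0.1,"ax":0.0,"ay":0.0,"az":0.0,"fingers":0.4},
    {"x":0.0,"y":0.0,"z":0.1,"ax":0.0,"ay":0.0,"az":0.0,"fingers":0.4},
    {"x":0.0,"y":0.0,"z":-2.0,"ax":0.0,"ay":0.0,"az":0.0,"fingers":0.4},
    {"x":0.0,"y":0.0,"z":-7.0,"ax":0.0,"ay":0.0,"az":0.0,"fingers":0.4},
    {"x":0.0,"y":0.0,"z":-12.0,"ax":0.0,"ay":0.0,"az":0.0,"fingers":0.4},
    {"x":0.0,"y":0.0,"z":-15.0,"ax":0.0,"ay":0.0,"az":0.0,"fingers":0.4},
    {"x":0.0,"y":0.0,"z":-15.0,"ax":0.0,"ay":0.0,"az":0.0,"fingers":0.4}
  ]
}}

```text
t: 6.7
position: [428.2, 307.8, 184.1]
ee_rot: [0.003, 0.08, 0.997, 0.003]
force: [0.8, 0.1, -0.1]
opening: 0.401
grip_force: 0.0
```

```bash
python3 - <<'E'
from m import *
from g import *
for n in('wrist','scene'):
    c=cap(n); P=heights(c); Z=P[...,2]; hsv=cv2.cvtColor(c['pixels'],cv2.COLOR_BGR2HSV); cv2.imwrite(f'pics/{n}4.png',c['pixels'])
    pm=big((hsv[...,2]<130)&(hsv[...,1]>110)&(Z>42)&(Z<60)&(np.hypot(P[...,0]-426,P[...,1]-306)<110)); rect(n,P[pm]); p=P[pm]; print(np.percentile(p[:,2],[5,50,95]))
    s=p[:,0]; print([np.median(p[(s>a)&(s<a+25),2]).round(1) for a in (345,400,470) if ((s>a)&(s<a+25)).any()])
# back to drawer: refine ruler/rib in unit frame from earlier: rib line (495.2,-89.4)-(631.2,-110.3)
o=ctrl.get_obs(); print(o['position'])
E
```

```text
wrist 1479 c [426.6 304.9] size [ 14.3 166.5] ang 81.0 zmed 48.9 d 524.0 [[343.0, 311.0], [508.0, 285.0], [510.0, 299.0], [346.0, 325.0]]
[47.84175544 48.93378338 49.49264009]
[np.float64(48.9), np.float64(48.9), np.float64(49.0)]
scene 163 c [428.9 302.5] size [ 43.4 165.6] ang 88.82 zmed 48.9 d 525.0 [[346.0, 283.0], [511.0, 279.0], [512.0, 323.0], [347.0, 326.0]]
[43.1609608  48.90427152 51.47310503]
[np.float64(48.4), np.float64(49.4), np.float64(48.8)]
[425.96088891 306.21682755 179.73198046]
```

The pencil lies level in the notches: top at 49 mm throughout, centre within 1 mm, angle good. On to the ruler.

```bash
python3 - <<'E'
from g import *
go([580,-103,190],down(171))
E
```

```text
xyz cm [-21.75 -37.93  -1.04] rot/8deg [ 0.006  0.007 -0.025] t 6.8
```

Request:
{"name": "move_arm", "arguments": {
  "rows": [
    {"x":-21.8,"y":-37.9,"z":-1.0,"ax":0.0,"ay":0.0,"az":0.0,"fingers":0.4},
    {"x":-21.8,"y":-37.9,"z":-1.0,"ax":0.0,"ay":0.0,"az":0.0,"fingers":0.4},
    {"x":-21.8,"y":-37.9,"z":-1.0,"ax":0.0,"ay":0.0,"az":0.0,"fingers":0.4},
    {"x":-21.8,"y":-37.9,"z":-1.0,"ax":0.0,"ay":0.0,"az":0.0,"fingers":0.4},
    {"x":-21.8,"y":-37.9,"z":-1.0,"ax":0.0,"ay":0.0,"az":0.0,"fingers":0.4},
    {"x":-21.8,"y":-37.9,"z":-1.0,"ax":0.0,"ay":0.0,"az":0.0,"fingers":0.4},
    {"x":-21.8,"y":-37.9,"z":-1.0,"ax":0.0,"ay":0.0,"az":0.0,"fingers":0.4},
    {"x":-21.8,"y":-37.9,"z":-1.0,"ax":0.0,"ay":0.0,"az":0.0,"fingers":0.4},
    {"x":-21.8,"y":-37.9,"z":-1.0,"ax":0.0,"ay":0.0,"az":0.0,"fingers":0.4},
    {"x":-21.8,"y":-37.9,"z":-1.0,"ax":0.0,"ay":0.0,"az":0.0,"fingers":0.4},
    {"x":-21.8,"y":-37.9,"z":-1.0,"ax":0.0,"ay":0.0,"az":0.0,"fingers":0.4},
    {"x":-21.8,"y":-37.9,"z":-1.0,"ax":0.0,"ay":0.0,"az":0.0,"fingers":0.4}
  ]
}}

```text
t: 8.0
position: [579.3, -101.8, 188.0]
ee_rot: [-0.001, 0.08, 0.997, 0.0]
force: [-0.3, 0.9, 1.0]
opening: 0.402
grip_force: 0.0
```

Request:
{"name": "move_arm", "arguments": {
  "rows": [
    {"x":0.0,"y":0.0,"z":0.0,"ax":0.0,"ay":0.0,"az":0.0,"fingers":0.4}
  ]
}}

```text
t: 8.1
position: [579.8, -101.5, 188.8]
ee_rot: [-0.001, 0.079, 0.997, 0.0]
force: [-0.3, 0.6, -0.2]
opening: 0.4
grip_force: 0.0
```

```bash
python3 - <<'E'
from m import *
from g import *
o=ctrl.get_obs(); print(o['position'],o['joints'].round(2))
c=cap('wrist'); cv2.imwrite('pics/w5.png',c['pixels']); np.savez('w5.npz',**{k:c[k] for k in('pixels','depth','K','d','T')})
P=heights(c); Z=P[...,2]; hsv=cv2.cvtColor(c['pixels'],cv2.COLOR_BGR2HSV)
near=(np.hypot(P[...,0]-520,P[...,1]+95)<110)
b=big((hsv[...,1]<60)&(Z>15)&(Z<26)&near); rect('blade',P[b])
r=big((hsv[...,1]<60)&(Z>29)&(Z<40)&near); rect('rib',P[r])
f=big((Z>60)&(Z<68)&(P[...,0]<480)&(P[...,0]>400)); rect('front',P[f])
E
```

```text
[ 579.77234541 -101.49205597  188.79734756] [-0.18  0.32  1.74  0.    1.08 -1.59]
blade 4130 c [548.3 -98.7] size [ 44.7 162.5] ang 78.56 zmed 20.1 d 557.0 [[464.0, -104.0], [624.0, -137.0], [632.0, -93.0], [473.0, -61.0]]
rib 1388 c [ 558.6 -100.6] size [ 12.6 141.7] ang 78.68 zmed 33.9 d 568.0 [[488.0, -93.0], [627.0, -121.0], [629.0, -108.0], [490.0, -81.0]]
front 2240 c [440.1 -88.5] size [152.2  12.5] ang 82.27 zmed 63.9 d 449.0 [[424.0, -163.0], [436.0, -165.0], [457.0, -14.0], [444.0, -12.0]]
```

View pics/w5.png

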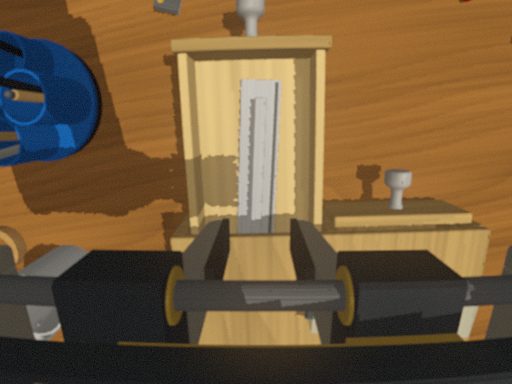

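The ruler is clear in the drawer, front end at (260,82), with the rib running to (262,220) and skewed about 3.7° from the unit. Drawer front is at (250,43). I'll grasp the rib about 55 mm in front of the unit.

```bash
python3 - <<'E'
from g import *
go([566.5,-102.3,23],down(168.6))
E
```

```text
xyz cm [ 1.31 -0.29 16.61] rot/8deg [ 0.001 -0.006  0.286] t 8.15
```

Request:
{"name": "move_arm", "arguments": {
  "rows": [
    {"x":1.3,"y":-0.3,"z":5.0,"ax":0.0,"ay":0.0,"az":0.29,"fingers":0.4},
    {"x":1.3,"y":-0.3,"z":10.0,"ax":0.0,"ay":0.0,"az":0.29,"fingers":0.4},
    {"x":1.3,"y":-0.3,"z":13.0,"ax":0.0,"ay":0.0,"az":0.29,"fingers":0.4},
    {"x":1.3,"y":-0.3,"z":15.0,"ax":0.0,"ay":0.0,"az":0.29,"fingers":0.4},
    {"x":1.3,"y":-0.3,"z":16.0,"ax":0.0,"ay":0.0,"az":0.29,"fingers":0.4},
    {"x":1.3,"y":-0.3,"z":16.5,"ax":0.0,"ay":0.0,"az":0.29,"fingers":0.4},
    {"x":1.3,"y":-0.3,"z":16.5,"ax":0.0,"ay":0.0,"az":0.29,"fingers":0.4}
  ]
}}

```text
t: 8.85
position: [567.4, -103.4, 24.7]
ee_rot: [0.0, 0.1, 0.995, -0.0]
force: [0.0, -0.2, 0.2]
opening: 0.403
grip_force: 0.0
```

Request:
{"name": "move_arm", "arguments": {
  "rows": [
    {"x":0.0,"y":0.0,"z":0.2,"ax":0.0,"ay":0.0,"az":0.0,"fingers":0.4},
    {"x":0.0,"y":0.0,"z":0.2,"ax":0.0,"ay":0.0,"az":0.0,"fingers":0.25},
    {"x":0.0,"y":0.0,"z":0.2,"ax":0.0,"ay":0.0,"az":0.0,"fingers":0.15},
    {"x":0.0,"y":0.0,"z":0.2,"ax":0.0,"ay":0.0,"az":0.0,"fingers":0.0},
    {"x":0.0,"y":0.0,"z":0.2,"ax":0.0,"ay":0.0,"az":0.0,"fingers":0.0},
    {"x":0.0,"y":0.0,"z":0.2,"ax":0.0,"ay":0.0,"az":0.0,"fingers":0.0}
  ],
  "force": 50
}}

```text
t: 9.45
position: [567.5, -103.7, 22.9]
ee_rot: [0.0, 0.1, 0.995, 0.0]
force: [-1.6, 1.3, 4.4]
opening: 0.125
grip_force: 50.0
```

```bash
cat > tilt.py <<'E'
from g import *
# rows: rotate tool by alpha about horizontal axis (tool y) at ruler back end; front(+tool x) up
import sys
o=ctrl.get_obs(); p=o['position']; R0=R.from_quat(np.roll(o['ee_rot'],-1)); print(p,o['opening'],o['grip_force'],o['force'])
# back end underside in tool frame: 200 mm behind grip, underside z=16 (+1 lift)
b=R0.inv().apply([0,0,0])+np.array([-200,0,p[2]-16.])
for a in (2,4,6,8,10,11):
    for s in (1,-1):
        Rr=R.from_rotvec([0,s*np.radians(a),0]); sh=b-Rr.apply(b)
        up=(R0*Rr).apply([1,0,0])[2]
        if up>0: print(a,'xyz cm',(sh/10).round(2),'ay',round(s*a/8,2),'world shift',R0.apply(sh).round(1))
E
python3 tilt.py
```

```text
[ 567.47970757 -103.71509534   22.8921919 ] 0.12517952361206797 49.99773681163788 [-1.59329145  1.33271804  4.35695589]
2 xyz cm [-0.04  0.   -0.7 ] ay 0.25 world shift [ 0.4 -0.1  7. ]
4 xyz cm [-0.1   0.   -1.39] ay 0.5 world shift [ 0.9 -0.2 13.9]
6 xyz cm [-0.18  0.   -2.09] ay 0.75 world shift [ 1.8 -0.4 20.9]
8 xyz cm [-0.29  0.   -2.78] ay 1.0 world shift [ 2.8 -0.6 27.8]
10 xyz cm [-0.42  0.   -3.46] ay 1.25 world shift [ 4.1 -0.8 34.6]
11 xyz cm [-0.5  0.  -3.8] ay 1.38 world shift [ 4.9 -1.  38. ]
```

Request:
{"name": "move_arm", "arguments": {
  "rows": [
    {"x":0.0,"y":0.0,"z":-0.3,"ax":0.0,"ay":0.0,"az":0.0,"fingers":0.0},
    {"x":-0.04,"y":0.0,"z":-1.0,"ax":0.0,"ay":0.25,"az":0.0,"fingers":0.0},
    {"x":-0.1,"y":0.0,"z":-1.7,"ax":0.0,"ay":0.5,"az":0.0,"fingers":0.0},
    {"x":-0.18,"y":0.0,"z":-2.4,"ax":0.0,"ay":0.75,"az":0.0,"fingers":0.0},
    {"x":-0.29,"y":0.0,"z":-3.1,"ax":0.0,"ay":1.0,"az":0.0,"fingers":0.0},
    {"x":-0.42,"y":0.0,"z":-3.8,"ax":0.0,"ay":1.25,"az":0.0,"fingers":0.0},
    {"x":-0.5,"y":0.0,"z":-4.1,"ax":0.0,"ay":1.38,"az":0.0,"fingers":0.0},
    {"x":-0.5,"y":0.0,"z":-4.1,"ax":0.0,"ay":1.38,"az":0.0,"fingers":0.0},
    {"x":-0.5,"y":0.0,"z":-4.1,"ax":0.0,"ay":1.38,"az":0.0,"fingers":0.0},
    {"x":-0.5,"y":0.0,"z":-4.1,"ax":0.0,"ay":1.38,"az":0.0,"fingers":0.0}
  ]
}}

```text
t: 10.45
position: [571.3, -104.6, 63.0]
ee_rot: [-0.096, 0.1, 0.99, 0.01]
force: [-0.5, -0.8, -1.5]
opening: 0.12
grip_force: 50.0
```

```bash
python3 - <<'E'
from m import *
from g import *
o=ctrl.get_obs(); R0=R.from_quat(np.roll(o['ee_rot'],-1)); print(o['position'],R0.as_matrix().round(3).tolist(),o['force'],o['ft_torque'],o['opening'])
c=cap('wrist'); P=heights(c); cv2.imwrite('pics/w6.png',c['pixels']); np.savez('w6.npz',**{k:c[k] for k in('pixels','depth','K','d','T')})
hsv=cv2.cvtColor(c['pixels'],cv2.COLOR_BGR2HSV); Z=P[...,2]
near=(np.hypot(P[...,0]-520,P[...,1]+95)<80)
b=big((hsv[...,1]<60)&(Z>30)&(Z<110)&near); q=P[b]
ax=np.array([.98,-.198]); s=(q[:,:2]-[468.5,-82.5])@ax
for a in range(-20,100,10):
    k=(s>a)&(s<a+10)
    if k.sum()>20: print(a,k.sum(),np.percentile(q[k,2],[20,50,90]).round(1))
E
```

```text
[ 571.32425263 -104.60791543   62.99517666] [[-0.962, 0.2, -0.188], [0.196, 0.98, 0.038], [0.192, -0.0, -0.981]] [-0.45976035 -0.82085378 -1.48533185] [ 0.06765829 -0.23000764  0.00506191] 0.1203583978840646
0 699 [79.3 79.6 80. ]
10 1507 [77.6 78.3 79.2]
20 1309 [75.8 76.5 77.4]
30 1439 [73.9 74.9 88.8]
40 1421 [71.9 72.7 86.7]
50 1374 [69.7 70.7 84.8]
60 1305 [67.9 68.7 82.8]
70 1263 [65.8 66.7 80.5]
80 1178 [63.8 64.7 78.8]
90 1315 [62.5 69.2 78.4]
```

View pics/w6.png

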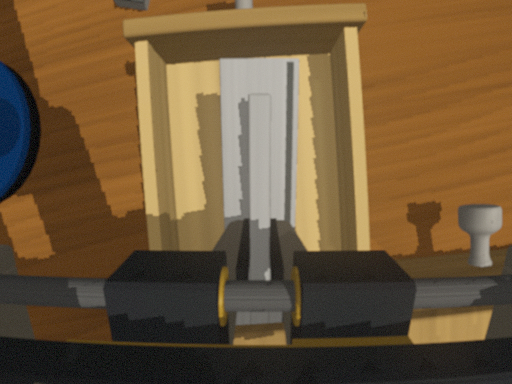

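The ruler is tipped about 11° with its front at z≈76 mm, no slip. In the picture its front end at (260,60) is above the drawer front at (245,20). Sliding out along its own axis.

Request:
{"name": "move_arm", "arguments": {
  "rows": [
    {"x":1.0,"y":0.0,"z":0.0,"ax":0.0,"ay":0.0,"az":0.0,"fingers":0.0},
    {"x":2.5,"y":0.0,"z":0.0,"ax":0.0,"ay":0.0,"az":0.0,"fingers":0.0},
    {"x":4.0,"y":0.0,"z":0.0,"ax":0.0,"ay":0.0,"az":0.0,"fingers":0.0},
    {"x":5.5,"y":0.0,"z":0.0,"ax":0.0,"ay":0.0,"az":0.0,"fingers":0.0},
    {"x":7.0,"y":0.0,"z":0.0,"ax":0.0,"ay":0.0,"az":0.0,"fingers":0.0},
    {"x":8.5,"y":0.0,"z":0.0,"ax":0.0,"ay":0.0,"az":0.0,"fingers":0.0},
    {"x":10.0,"y":0.0,"z":0.0,"ax":0.0,"ay":0.0,"az":0.0,"fingers":0.0},
    {"x":10.0,"y":0.0,"z":0.0,"ax":0.0,"ay":0.0,"az":0.0,"fingers":0.0}
  ]
}}

```text
t: 11.3
position: [473.4, -84.6, 82.9]
ee_rot: [-0.096, 0.1, 0.99, 0.01]
force: [-0.6, -0.9, -1.7]
opening: 0.126
grip_force: 50.0
```

Request:
{"name": "move_arm", "arguments": {
  "rows": [
    {"x":1.0,"y":0.0,"z":0.0,"ax":0.0,"ay":0.0,"az":0.0,"fingers":0.0},
    {"x":2.5,"y":0.0,"z":0.0,"ax":0.0,"ay":0.0,"az":0.0,"fingers":0.0},
    {"x":4.0,"y":0.0,"z":0.0,"ax":0.0,"ay":0.0,"az":0.0,"fingers":0.0},
    {"x":5.5,"y":0.0,"z":0.0,"ax":0.0,"ay":0.0,"az":0.0,"fingers":0.0},
    {"x":7.0,"y":0.0,"z":0.0,"ax":0.0,"ay":0.0,"az":0.0,"fingers":0.0},
    {"x":8.5,"y":0.0,"z":0.0,"ax":0.0,"ay":0.0,"az":0.0,"fingers":0.0},
    {"x":9.5,"y":0.0,"z":0.0,"ax":0.0,"ay":0.0,"az":0.0,"fingers":0.0},
    {"x":9.5,"y":0.0,"z":0.0,"ax":0.0,"ay":0.0,"az":0.0,"fingers":0.0}
  ]
}}

```text
t: 12.1
position: [383.1, -66.2, 101.1]
ee_rot: [-0.096, 0.1, 0.99, 0.01]
force: [-0.8, 0.0, -1.9]
opening: 0.125
grip_force: 50.0
```

```bash
python3 - <<'E'
from m import *
from g import *
o=ctrl.get_obs(); R0=R.from_quat(np.roll(o['ee_rot'],-1)); p=o['position']
print(p,o['force'],'front',(p+R0.apply([100,0,5])).round(),'back',(p+R0.apply([-200,0,5])).round())
go([p[0],p[1],300],R0)
go([p[0],p[1],300],down(168.6))
E
```

```text
[383.13219509 -66.22624718 101.09916052] [-0.82408819  0.01235281 -1.90726925] front [286. -46. 115.] back [ 575. -105.   58.]
 xyz cm [  3.82  -0.   -19.52] rot/8deg [0. 0. 0.] t 12.1
 xyz cm [  3.82  -0.   -19.52] rot/8deg [ 1.000e-03 -1.383e+00 -1.500e-02] t 12.1
```

Request:
{"name": "move_arm", "arguments": {
  "rows": [
    {"x":0.5,"y":0.0,"z":-2.5,"ax":0.0,"ay":0.0,"az":0.0,"fingers":0.0},
    {"x":1.1,"y":0.0,"z":-5.5,"ax":0.0,"ay":0.0,"az":0.0,"fingers":0.0},
    {"x":1.7,"y":0.0,"z":-8.5,"ax":0.0,"ay":0.0,"az":0.0,"fingers":0.0},
    {"x":2.3,"y":0.0,"z":-11.5,"ax":0.0,"ay":0.0,"az":0.0,"fingers":0.0},
    {"x":2.8,"y":0.0,"z":-14.5,"ax":0.0,"ay":0.0,"az":0.0,"fingers":0.0},
    {"x":3.4,"y":0.0,"z":-17.0,"ax":0.0,"ay":0.0,"az":0.0,"fingers":0.0},
    {"x":3.7,"y":0.0,"z":-18.5,"ax":0.0,"ay":0.0,"az":0.0,"fingers":0.0},
    {"x":3.7,"y":0.0,"z":-18.5,"ax":0.0,"ay":0.0,"az":0.0,"fingers":0.0},
    {"x":3.7,"y":0.0,"z":-18.5,"ax":0.0,"ay":0.0,"az":0.0,"fingers":0.0},
    {"x":3.7,"y":0.0,"z":-18.5,"ax":0.0,"ay":0.0,"az":0.0,"fingers":0.0},
    {"x":3.7,"y":0.0,"z":-18.5,"ax":0.0,"ay":0.0,"az":0.0,"fingers":0.0},
    {"x":3.7,"y":0.0,"z":-18.5,"ax":0.0,"ay":0.0,"az":0.0,"fingers":0.0}
  ]
}}

```text
t: 13.3
position: [383.4, -66.3, 288.8]
ee_rot: [-0.096, 0.1, 0.99, 0.01]
force: [0.1, 0.7, -1.6]
opening: 0.124
grip_force: 50.0
```

```bash
python3 - <<'E'
from m import *
from g import *
o=ctrl.get_obs(); print(o['position'],o['opening'],o['grip_force'],abs(o['joint_velocities']).max())
c=cap('scene'); cv2.imwrite('pics/s7.png',c['pixels']); P=heights(c); Z=P[...,2]
hsv=cv2.cvtColor(c['pixels'],cv2.COLOR_BGR2HSV)
pm=big((hsv[...,2]<130)&(hsv[...,1]>110)&(Z>42)&(Z<60)&(np.hypot(P[...,0]-426,P[...,1]-306)<110)); rect('pencil',P[pm])
E
```

```text
[383.39260892 -66.27509356 288.76116024] 0.12372845238926204 49.99359369277954 0.004228219317880529
pencil 159 c [428.3 304.2] size [ 28.8 166.4] ang 76.49 zmed 49.0 d 525.0 [[344.0, 310.0], [506.0, 271.0], [513.0, 299.0], [351.0, 338.0]]
```

View pics/s7.png

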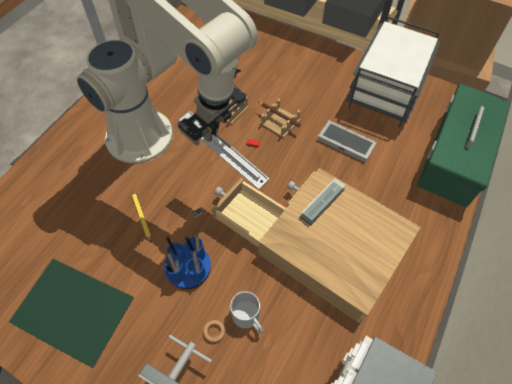

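The ruler is held high at (235,160), the drawer is empty, the pencil is in the rest at (280,118), and the bystanders haven't moved. Handing in.

```bash
python3 -c "
from cell import ctrl
print(ctrl.sign_off())"
```

```text
the job is handed in; nothing more can be done
None
```

I handed the job in after about 13 s of robot time: the wooden pencil lies level in the far rest, and the ruler came out on the slant without jamming and is held still with its lower end about 245 mm above the bench; the sign-off gave no verdict.

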